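# Tie down the centrifuge rotor lid

### The arm

A 6-joint arm with a two-finger parallel gripper is mounted at the origin on the work surface. World frame = base frame: x ahead of the robot, y to its left, z up, the work surface at z = 0. Lengths are in m, angles in rad, forces in N, time in s.
With the tool pointing down it reaches from about 0.3 to 0.775 m from the base axis. Payload 14.6 kg.
Tool frame: the origin (TCP) lies at the centre of the arm's flange, where the gripper is bolted on; the fingertips stand 199 mm ahead of it and the grasp point (between the pads) lies 180 mm ahead of it; x points along the fingers, y is the direction in which the jaws open and shut, and the axes are right-handed (so a half turn about x gives the same grasp; the last joint's range is limited). The gripper opens to 94 mm and grips with 3 to 60 N. Pads are 16 mm wide; open, the fingers measure 119 mm over their backs; the gripper's body (75 mm by 177 mm) begins 78 mm behind the grasp point.
Start: joints at [-1.246, 0.3, 1.521, -0, 1.321, -0.067], TCP at [0.21, -0.508, 0.405] pointing down, gripper open.
Joint ranges: [-3.03, 3.03], [-0.79, 2.21], [0.23, 2.52], [-1.04, 4.18], [0, 3.07], [-2.55, 2.55]. Speed limits (rad/s): [2.22, 2.22, 2.57, 3.14, 3.14, 3.14].

### API

Orientations are given as a rotation vector (axis times angle).
In Python, from station import ctrl gives the robot as it stands.
- The arm moves only by the tool drive_tool, never from a script. Its argument "moves" is one flat list of numbers, 6 for each row, row after row: the shift along the tool's x, y, z each as a share of 0.2 m, from -1 to 1, then the turn, a rotation vector about the tool's x, y, z each as a share of 90 degrees, from -1 to 1. In form: [x, y, z, ax, ay, az, x, y, z, ax, ay, az, ...]. A call has 1 to 5 rows; each row is the pose to reach, as a shift and turn from the pose measured when the call began, along the tool's axes at that moment; what a row does not reach only later rows make up. A row lasts 1/8 s, in which the tool goes at most 62.5 mm and 10.7 degrees, less where a joint would pass 70% of its speed; a pose out of reach is approached as far as the arm can. A call with a number of a shift or a turn outside -1 to 1 is refused whole. A call with a gripper value outside its range is refused whole. "claw" is the closure, from -1 (fully open) to 1 (shut), so that 0 is half open, set as the call begins (left out, the last holds). The fingers move at their own pace and stop on an object; "newtons" is the grip in N (left out, the last holds). Time passes only in rows, so rows that repeat a pose let the fingers close. It gives the time, the measured TCP pose, the force and the opening at its end, in the units of the state.
- ctrl.sense(): the state, without advancing time (a new reading comes with each control period).
- ctrl.get_image(name): name is "scene" or "top" or "wrist"; returns (picture, depth): 384x512x3 uint8, red, green, blue; 384x512 float32, m along the optical axis (not along the pixel's ray), 0 where there is no reading.
- ctrl.camera_model(name): a dict with "K" (3x3 intrinsics, pixels), "xyz" and "orientation" of the camera in the world. Camera axes: x right, y up, looking along -z (the intrinsics and any distortion apply to the point x, -y, -z); pixel columns grow to the right and rows downward; lengths in m; the calibration is good to about 2 mm. A picture is of the moment at which its call begins: read the wrist's pose just before it. camera_model takes no time and is no camera call; for the wrist camera it gives the pose at the moment of the call.
- ctrl.sign_off(): hands the job in, once; it reports no verdict.
The state is a dict: "time": time; "qpos": joint angles; "joint_vel": joint speeds; "effort": joint torques, N m; "tool_pos": TCP position; "eef_rot": TCP orientation; "wrist_force": force on the tool from outside, world axes, zero at the start; "wrist_torque": the same for the moment, N m; "gripper_width": finger opening in m.
Only numpy, scipy, OpenCV 4.12 (cv2) and the standard library are available. Lean on these libraries where they do the work, as an engineer would, in place of code of your own. Each camera call takes 0.05 s, during which the arm holds its last target.

### The job

Take the red tie-down knob out of the accessory block, lower it (do not let it drop) down the deep well in the middle of the centrifuge's rotor lid and start its thread gently by feel: no forcing, and only a light push while you turn it. Screw it down clockwise until it holds the lid squeezed on its seal, snug but not overtightened, and let go; leave the other things alone.

Things in the scene. Friction and masses are not known exactly. Their poses are not given: they have to be found in the camera images.
- knob: Red tie-down knob on a steel stem, 114 mm long, 130 to 210 g, loose, upright in one of the block's three holes. Origin on its axis in the underside of its shoulder (a disc 35 mm across, 5 mm thick); z up along the axis. Below it a stem 15 mm across with a guide collar 24.6 mm across from 12 to 42 mm down (its lowest 7 mm tapered), then the lugs and a tapered nose. Its place in the block differs.
- knob_grip (a point): Centre of the knob's bar-shaped grip, on the axis 26 mm above the knob's origin. The bar is 44 mm long (along the knob's x), 14 mm thick (its y) and reaches from 5 to 37 mm above the origin.
- knob_lugs (a point): Point on the knob's axis 68 mm below its origin, where three brass thread lugs sit 120 degrees apart: 2.8 mm high, 24 mm across over all. Right-handed three-start quick thread, 24 mm per turn (3.8 mm per rad), starts 8 mm apart, 0.8 mm axial play; it screws in clockwise seen from above.
- knob_tip (a point): Lower end of the knob's nose, on its axis, 77 mm below the knob's origin.
- well_mouth (a point): Centre of the mouth of the well in the rotor lid, level with the lid's upper face while that is not pressed (150 mm above the bench); z up. The well is upright: 28 mm wide through the 6 mm lid, then 26.6 mm wide, 84 mm deep. The lid is an aluminium disc 172 mm across, 20 mm below the centrifuge's deck in a round chamber 202 mm wide.
- rotor_lid (a joint): How far the rotor lid is pushed down on its sealing ring (m): 0 at rest, 0.0035 with the seal fully squeezed (hard stop). It springs back with about 1 N at first and 18 N at the stop; only the knob's shoulder, drawn down by the thread, holds it down.
- spindle: Braked spindle end in the well: female thread, brass ridges from 58 mm below the well mouth (its origin). Where its starts lie round the well is not known: lowered at any angle, the lugs rest on the ridges with the shoulder 3 to 11 mm above the lid; 2 to 4 rad clockwise bring it home. Turned leaning, or held over 0.8 mm above the ridges, the lugs strike the blunt starts. Hard force harms it.
- centrifuge: White bench centrifuge, fixed: 270 by 325 mm, deck 170 mm above the bench. Origin on the bench under the well's axis; its control panel is at its +y side (185 mm), its open cover stands at its -y side, from 135 mm outwards, up to 415 mm above the bench.
- holder: White accessory block, fixed, 196 (x) by 62 (y) by 85 mm high, origin under its centre; three upright holes 28.6 mm wide, 81 mm deep, at -60, 0 and 60 mm along its x. The parts in it hang by 35 mm shoulders on its top.
- rotor_key: Bystander: black key with a round grip 26 mm across, 35 mm above the block, in another hole of the block. Origin under its shoulder.
- hub_plug: Bystander: blue stopper with a 20 mm round grip, 21 mm above the block, in another hole of the block. Origin under its shoulder.
- oil_bottle: Bystander: amber oil bottle, 32 mm across, 70 mm high. Origin under its centre.
- beaker: Bystander: glass beaker, 68 mm across, 85 mm high. Origin under its centre.
- slide_box: Bystander: blue slide box, 100 by 180 by 34 mm. Origin under its centre.
- cell_counter: Bystander: grey blood-cell counter with keys, 110 by 160 by 62 mm. Origin under its centre.
- pencil: Bystander: orange pencil, 168 mm long, 8 mm thick, lying on the bench. Origin at its blunt end.
There are look-alikes about, which are no part of the job. Leave any turquoise or white look-alike of the knob alone.

How it is judged:
On the way, in this order (a step that is already met when the one before it is completed fails the run):
1. the knob is drawn up clear out of the block (height (world z) of knob_tip above 0.095 m), for 0.1 s.
2. the knob stands upright in the well, its lugs down on the thread (shoulder within 14 mm of the lid, tilt under 5 degrees) (z of knob in the frame of well_mouth below 0.014 m and horizontal distance between knob and well_mouth below 0.005 m and angle between knob's own z axis and vertical below 0.087 rad), for 0.2 s.
At the end, for the whole second after the job is handed in: The knob is screwed in, its thread holding the rotor lid at least 1.3 mm down on its seal; it stands upright within 2 degrees, within 4 mm of the well's axis, shoulder down on the lid, released and at rest (value of joint rotor_lid above 0.0013 m and z of knob in the frame of well_mouth below -0.0005 m and horizontal distance between knob and well_mouth below 0.004 m and angle between knob's own z axis and vertical below 0.035 rad and linear speed of knob below 0.01 m/s and angular speed of knob below 0.1 rad/s); the robot touches nothing.
It fails at once if the thread is forced: over 30 N between knob and spindle, or over 10 N while the knob is being turned, before the lid is pressed down by 0.8 mm (value of joint rotor_lid below 0.0008 m and (contact force between knob and spindle above 30 N or (contact force between knob and spindle above 10 N and angular speed of knob above 0.2 rad/s))).
It fails at once if the knob is overtightened: over 45 N between knob and spindle (contact force between knob and spindle above 45 N).
It fails at once if the knob is dropped down the well: over 0.2 m/s with its tip more than 10 mm below the mouth (linear speed of knob above 0.2 m/s and z of knob_tip in the frame of well_mouth below -0.01 m and horizontal distance between knob and well_mouth below 0.02 m).
It fails at once if a bystander is moved by more than 30 mm (distance of any of rotor_key, hub_plug, oil_bottle, beaker, slide_box, cell_counter, pencil from where it was at the start of the episode above 0.03 m).
It also fails if it takes over 72 s, if anything falls off the work surface, if the arm or the gripper's body presses on something with over 40 N, if the wrist force passes 120 N, or if a joint passes its speed limit or range.

## Working session

There is one attempt and no reset: what is moved stays moved. The work goes in short steps, Python scripts to look and compute and a tool call to move; the robot and the scene stay as the last step left them, time stands still between calls to the robot, and variables do not carry over. Pictures are saved under pics/ and viewed, and the job is handed in when it is done.

Besides the shell and the picture viewer there is one more tool, called as name(argument=value, ...) on one line, values as JSON. drive_tool: Moves the arm, as the interface text tells. Shift numbers are shares of 0.2 m and turn numbers shares of 90 degrees, none past 1 either way. Its arguments: {"type":"object","properties":{"moves":{"type":"array"},"claw":{"type":"number"},"newtons":{"type":"number"}},"required":["moves"]}

```bash
ls; mkdir -p pics; python3 - <<'E'
from station import ctrl
import cv2,numpy as np
print(ctrl.sense())
for n in ["scene","top","wrist"]:
    m=ctrl.camera_model(n); print(n,m)
    im,d=ctrl.get_image(n)
    np.savez(f"pics/{n}0.npz",im=im,d=d)
    cv2.imwrite(f"pics/{n}0.png",im[:,:,::-1])
E
```

```text
pics
{'time': 0.0, 'qpos': array([-1.24561874e+00,  3.00457021e-01,  1.52159552e+00,  2.80650267e-05,
        1.32068199e+00, -6.65983202e-02]), 'joint_vel': array([-1.13811617e-03,  1.50720081e-03, -2.15354597e-03,  1.09591757e-03,
       -9.02289155e-05, -9.37190394e-04]), 'effort': array([ 3.46204279e-04, -5.31800687e+01, -3.52739918e+01,  7.08630262e-02,
        2.44083098e-02, -9.97927509e-05]), 'tool_pos': array([ 0.20999478, -0.50829265,  0.40408781]), 'eef_rot': array([ 2.00686408,  0.39940638, -2.00711015]), 'wrist_force': array([-0.69741351,  0.159447  ,  0.07587688]), 'wrist_torque': array([-0.05555507, -0.01099508, -0.02241827]), 'gripper_width': 0.09371596502770926}
scene {'K': array([[415.21303735,   0.        , 260.46327176],
       [  0.        , 415.21303735, 183.23655286],
       [  0.        ,   0.        ,   1.        ]]), 'xyz': array([1.35181362, 0.11210828, 0.81221594]), 'orientation': array([0.62546121, 0.71412872, 1.54569871])}
top {'K': array([[464.35673999,   0.        , 253.09479064],
       [  0.        , 464.35673999, 195.27379636],
       [  0.        ,   0.        ,   1.        ]]), 'xyz': array([0.4303403 , 0.04575915, 1.49372333]), 'orientation': array([ 0.06399784, -0.07443468, -1.59787214])}
wrist {'K': array([[316.84988141,   0.        , 252.76360851],
       [  0.        , 316.84988141, 191.7821927 ],
       [  0.        ,   0.        ,   1.        ]]), 'xyz': array([ 0.28688768, -0.47597862,  0.38474191]), 'orientation': array([-0.24986838,  0.16864731, -1.16999846])}
```

View pics/scene0.png

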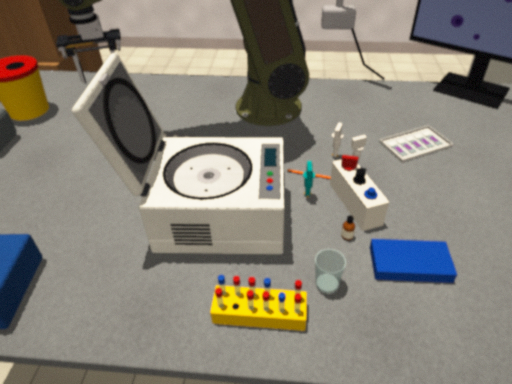

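View pics/top0.png

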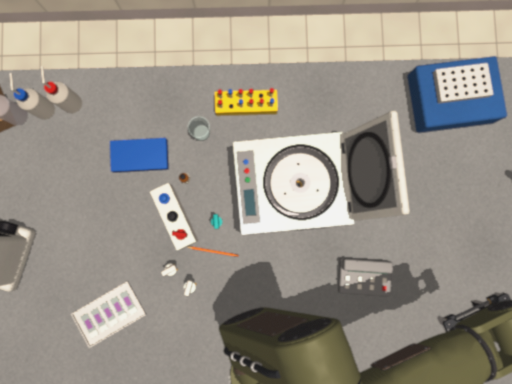

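View pics/wrist0.png

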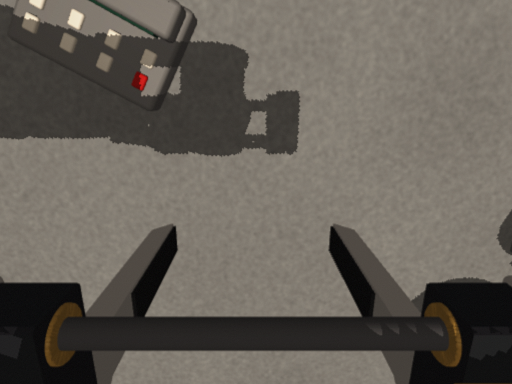

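Candidates: in the top view the red knob is in the block at (180,235). The look-alikes are turquoise (216,220), white (170,268) and (189,287), the red caps in the yellow rack at about (246,100), and the red bottle cap (50,88). I choose (180,235) and will check it in a close crop.

```bash
cat > h.py <<'E'
import numpy as np,cv2
from scipy.spatial.transform import Rotation as R
def ray(m,u,v):
    K=m["K"]; d=np.stack([(np.asarray(u,float)-K[0,2])/K[0,0],-(np.asarray(v,float)-K[1,2])/K[1,1],-np.ones(np.shape(u))],-1)
    return np.array(m["xyz"]),d@R.from_rotvec(m["orientation"]).as_matrix().T
def plane(m,u,v,z):
    o,d=ray(m,u,v); t=(z-o[2])/d[...,2]; return o+t[...,None]*d
def pts(m,dep,u,v):
    o,d=ray(m,u,v); return o+d*np.asarray(dep)[...,None]
def redmask(im):
    hs=cv2.cvtColor(im,cv2.COLOR_RGB2HSV); h,s,v=[hs[...,i].astype(int) for i in range(3)]
    return ((h<8)|(h>172))&(s>150)&(v>60)
def proj(m,p):
    q=R.from_rotvec(m["orientation"]).as_matrix().T@(np.asarray(p)-m["xyz"]); K=m["K"]
    return K[0,2]+K[0,0]*q[0]/-q[2],K[1,2]+K[1,1]*q[1]/q[2]
E
python3 - <<'E'
from h import *
from station import ctrl
m=ctrl.camera_model("top"); f=np.load("pics/top0.npz"); im,d=f["im"],f["d"]
mk=redmask(im); mk[:215]=0; mk[255:]=0; mk[:,:160]=0; mk[:,205:]=0
v,u=np.nonzero(mk); p=pts(m,d[v,u],u,v); print(len(u),p[:,2].round(3))
hi=p[p[:,2]>0.108]; print("red hi",len(hi),hi.mean(0),np.median(hi[:,2]))
c,(w,hh),a=cv2.minAreaRect(np.stack([u,v],1).astype(np.float32)); print(c,w,hh,a)
q=hi[:,:2]-hi[:,:2].mean(0); print("axis",np.linalg.svd(q,full_matrices=False)[2], q.std(0))
# well: depth around (300,183)
print(d[176:190:1,292:308].round(3)[::2,::2])
# lid/block height check
b=(d>0)
V,U=np.mgrid[0:384,0:512]
P=pts(m,d,U,V)
blk=(P[...,2]>0.078)&(P[...,2]<0.092)&(U>140)&(U<205)&(V>175)&(V<255)
q=P[blk]; r=cv2.minAreaRect((q[:,:2]*1000).astype(np.float32)); print("block",r,np.median(q[:,2]))
lid=(P[...,2]>0.14)&(P[...,2]<0.16)&(abs(U-300)<45)&(abs(V-182)<45)
lm=lid.astype(np.uint8); print("lid z",np.median(P[lid][:,2]),lid.sum())
e=P[lid][:,:2]*1000; print("lid circ",cv2.minEnclosingCircle(e.astype(np.float32)))
big=lambda x0,y0,x1,y1,k:cv2.resize(im[y0:y1,x0:x1,::-1],None,fx=k,fy=k,interpolation=cv2.INTER_CUBIC)
cv2.imwrite("pics/c1.png",np.hstack([big(145,175,205,255,7),big(270,142,330,222,7)]))
f=np.load("pics/scene0.npz")["im"]
cv2.imwrite("pics/c2.png",cv2.resize(f[120:240,280:400,::-1],None,fx=5,fy=5,interpolation=cv2.INTER_CUBIC))
E
```

```text
82 [0.089 0.092 0.093 0.092 0.093 0.089 0.09  0.086 0.094 0.087 0.091 0.088
 0.124 0.125 0.121 0.129 0.119 0.124 0.124 0.12  0.119 0.112 0.093 0.088
 0.118 0.121 0.125 0.118 0.126 0.127 0.122 0.121 0.119 0.125 0.122 0.127
 0.127 0.125 0.123 0.128 0.125 0.121 0.123 0.124 0.121 0.119 0.119 0.123
 0.124 0.126 0.127 0.126 0.123 0.117 0.12  0.123 0.127 0.12  0.127 0.126
 0.117 0.124 0.118 0.127 0.124 0.119 0.123 0.12  0.121 0.124 0.093 0.092
 0.092 0.09  0.09  0.092 0.084 0.09  0.092 0.09  0.09  0.092]
red hi 56 [0.44291337 0.25521801 0.12270009] 0.12336374006517947
(179.0, 234.0) 8.0 12.0 90.0
axis [[-0.16202464 -0.98678671]
 [ 0.98678671 -0.16202464]] [0.0040088  0.01019084]
[[1.352 1.349 1.355 1.351 1.352 1.353 1.352 1.35 ]
 [1.356 1.354 1.353 1.352 1.362 1.349 1.352 1.354]
 [1.355 1.349 1.354 1.399 1.39  1.375 1.356 1.353]
 [1.353 1.351 1.415 1.416 1.418 1.404 1.372 1.353]
 [1.349 1.354 1.435 1.432 1.43  1.419 1.363 1.352]
 [1.346 1.349 1.35  1.429 1.427 1.406 1.354 1.35 ]
 [1.348 1.343 1.353 1.353 1.355 1.35  1.35  1.356]]
block ((507.6294860839844, 263.53424072265625), (201.77857971191406, 101.42671966552734), 23.41762351989746) 0.08623055608551877
lid z 0.15114104084642 2843
lid circ ((558.5665893554688, -122.19905853271484), 131.35655212402344)
```

View pics/c1.png

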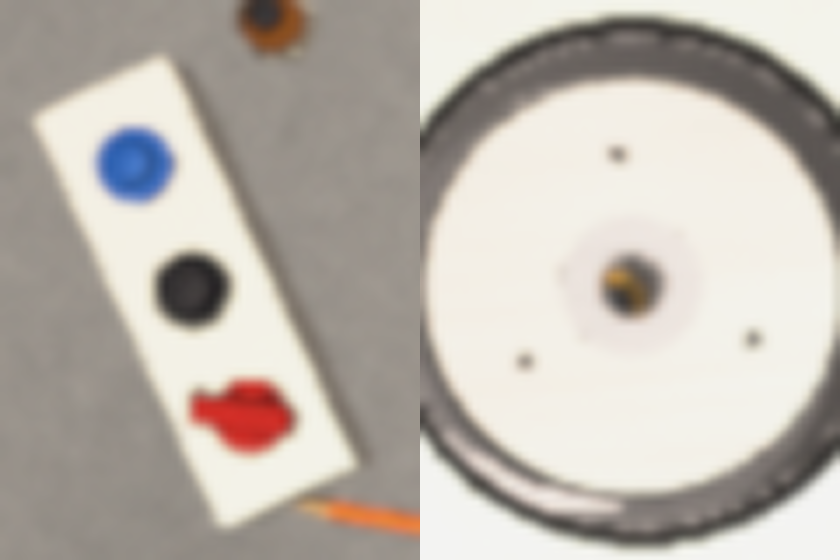

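View pics/c2.png

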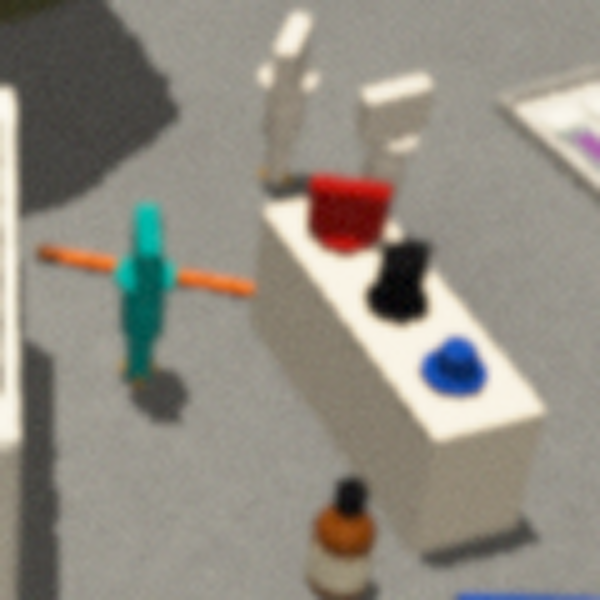

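```bash
python3 - <<'E'
from h import *
from station import ctrl
m=ctrl.camera_model("top"); f=np.load("pics/top0.npz"); im,d=f["im"],f["d"]
V,U=np.mgrid[0:384,0:512]; P=pts(m,d,U,V)
print("well",plane(m,300.3,182.7,0.15))
g=cv2.cvtColor(im,cv2.COLOR_RGB2GRAY)
c=(g<150)&(abs(U-300)<9)&(abs(V-183)<9); print(U[c].mean(),V[c].mean(),plane(m,U[c].mean(),V[c].mean(),0.15))
cv=(P[...,2]>0.2)&(U>335)&(U<412)&(V<222)&(V>100); q=P[cv]; print("cover",q.min(0),q.max(0))
for n,mm in [("ct",(U>235)&(U<350)&(V>125)&(V<240)&(abs(P[...,2]-.17)<.006))]:
    print(n,cv2.minAreaRect((P[mm][:,:2]*1000).astype(np.float32)))
# block
hs=cv2.cvtColor(im,cv2.COLOR_RGB2HSV)
w=((hs[...,2]>200)&(hs[...,1]<40)&(U>140)&(U<200)&(V>175)&(V<255)&(P[...,2]>.075)).astype(np.uint8)
q=plane(m,U[w>0],V[w>0],.085); r=cv2.minAreaRect((q[:,:2]*1000).astype(np.float32)); print("block",r)
Rt=R.from_rotvec(ctrl.sense()["eef_rot"]).as_matrix(); print(Rt.round(3))
for k,(uu,vv) in {"blue":(164,198),"black":(172.3,216.3)}.items(): print(k,plane(m,uu,vv,.1))
mw=ctrl.camera_model("wrist"); print(R.from_rotvec(mw["orientation"]).as_matrix().round(3), Rt.T@(mw["xyz"]-ctrl.sense()["tool_pos"]))
E
```

```text
well [ 0.58139163 -0.10335277  0.15      ]
299.6862745098039 182.52941176470588 [ 0.58194122 -0.10158299  0.15      ]
cover [ 0.4303403  -0.32753547  0.20012003] [0.71795944 0.04575915 1.49372333]
ct ((580.1207885742188, -78.68460083007812), (270.0551452636719, 321.06231689453125), 3.7411553859710693)
block ((497.60174560546875, 280.8529357910156), (195.4361572265625, 61.55759811401367), 23.748899459838867)
[[-0.     0.382 -0.924]
 [ 0.001 -0.924 -0.382]
 [-1.    -0.001 -0.   ]]
blue [0.5521381  0.30294784 0.1       ]
black [0.49638545 0.2787369  0.1       ]
[[ 0.382  0.887  0.26 ]
 [-0.924  0.367  0.106]
 [-0.001 -0.281  0.96 ]] [ 0.01941991 -0.00049807 -0.08339352]
```

The crop confirms it: a red bar grip in the block's hole at one end. The knob is at about (0.443, 0.257) and the well at about (0.5815, -0.1025). First I'll move over toward the knob.

```bash
cat > go.py <<'E'
from h import *
from station import ctrl
import sys
# usage: go.py x y z az(deg of tool y)
s=ctrl.sense(); Rt=R.from_rotvec(s["eef_rot"]).as_matrix(); p=s["tool_pos"]
az=np.degrees(np.arctan2(Rt[1,1],Rt[0,1]))
print("t",round(s["time"],2),"tcp",p.round(4),"az",az.round(2),"q",s["qpos"].round(3),"F",s["wrist_force"].round(2),"T",s["wrist_torque"].round(3),"w",round(s["gripper_width"],4),"tilt x",Rt[:,0].round(4))
if len(sys.argv)>1:
    x,y,z,a=map(float,sys.argv[1:5])
    a=np.radians(a); Y=np.array([np.cos(a),np.sin(a),0]); X=np.array([0,0,-1.]); Z=np.cross(X,Y)
    G=np.stack([X,Y,Z],1)
    print("shift",(Rt.T@(np.array([x,y,z])-p)/0.2).round(4),"turn",(R.from_matrix(Rt.T@G).as_rotvec()/(np.pi/2)).round(4))
E
python3 go.py 0.4427 0.2567 0.39 -9
```

```text
t 0.15 tcp [ 0.21   -0.5083  0.4042] az -67.55 q [-1.246  0.3    1.521  0.     1.321 -0.067] F [ 0.34 -0.29 -0.1 ] T [-0.002 -0.002 -0.014] w 0.0937 tilt x [-3.e-04  8.e-04 -1.e+00]
shift [ 0.074  -3.0909 -2.5359] turn [-6.506e-01 -3.000e-04  5.000e-04]
```

drive_tool(moves=[0,-1,-0.82,0,0,0,0,-1,-0.82,0,0,0,0,-1,-0.82,0,0,0,0,-1,-0.82,0,0,0,0,-1,-0.82,0,0,0])

```text
time: 0.78
tool_pos: [0.2857, -0.2584, 0.4046]
eef_rot: [2.005, 0.402, -2.004]
wrist_force: [1.4, -0.6, -0.6]
gripper_width: 0.094
```

drive_tool(moves=[0,-1,-0.82,0,0,0,0,-1,-0.82,0,0,0,0,-1,-0.82,0,0,0,0,-1,-0.82,0,0,0,0,-1,-0.82,0,0,0])

```text
time: 1.4
tool_pos: [0.3607, -0.0083, 0.4048]
eef_rot: [2.002, 0.406, -2.002]
wrist_force: [0.6, -0.5, -0.3]
gripper_width: 0.0938
```

```bash
python3 go.py 0.4427 0.2567 0.39 -9
```

```text
t 1.4 tcp [ 0.3607 -0.0083  0.4048] az -67.1 q [-1.250e-01 -1.400e-01  1.995e+00  1.000e-03  1.286e+00  1.046e+00] F [ 0.62 -0.54 -0.28] T [0.01  0.048 0.007] w 0.0938 tilt x [ 2.e-04  6.e-04 -1.e+00]
shift [ 0.0747 -1.0611 -0.8934] turn [-6.455e-01 -4.000e-04  1.000e-04]
```

```bash
python3 go.py 0.55 -0.09 0.42 -40
```

```text
t 1.4 tcp [ 0.3607 -0.0083  0.4048] az -67.1 q [-1.250e-01 -1.400e-01  1.995e+00  1.000e-03  1.286e+00  1.046e+00] F [ 0.62 -0.54 -0.28] T [0.01  0.048 0.007] w 0.0938 tilt x [ 2.e-04  6.e-04 -1.e+00]
shift [-0.0762  0.7444 -0.713 ] turn [-3.011e-01 -3.000e-04  2.000e-04]
```

drive_tool(moves=[-0.08,0.74,-0.71,-0.3,0,0,-0.08,0.74,-0.71,-0.3,0,0,-0.08,0.74,-0.71,-0.3,0,0,-0.08,0.74,-0.71,-0.3,0,0,-0.08,0.74,-0.71,-0.3,0,0])

```text
time: 2.02
tool_pos: [0.5496, -0.0914, 0.4197]
eef_rot: [1.704, 0.792, -1.706]
wrist_force: [-0.7, 0.1, -0.1]
gripper_width: 0.0944
```

```bash
python3 - <<'E'
from h import *
from station import ctrl
m=ctrl.camera_model("wrist"); im,d=ctrl.get_image("wrist"); print(ctrl.sense()["joint_vel"].round(3),m["xyz"])
import pickle; pickle.dump((m,im,d),open("pics/w1.pkl","wb"))
cv2.imwrite("pics/w1.png",im[:,:,::-1]); print(proj(m,[.5815,-.1025,.15]))
E
python3 go.py 0.4427 0.2567 0.39 -9
```

```text
[ 0.016 -0.035  0.026  0.001  0.001  0.006] [ 0.603663   -0.02783891  0.40020853]
(np.float64(291.4288308950224), np.float64(189.61478049559295))
t 2.08 tcp [ 0.5489 -0.0907  0.42  ] az -40.19 q [-0.23   0.303  1.481  0.     1.359  0.472] F [-0.32  0.63 -0.13] T [-0.062  0.031 -0.054] w 0.0938 tilt x [-1.1e-03  8.0e-04 -1.0e+00]
shift [ 0.1519 -1.5266 -0.9843] turn [-3.466e-01 -2.000e-04  8.000e-04]
```

View pics/w1.png

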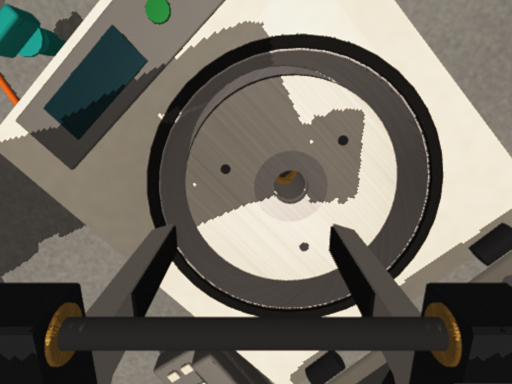

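```bash
python3 - <<'E'
from h import *
import pickle
m,im,d=pickle.load(open("pics/w1.pkl","rb"))
cv2.imwrite("pics/w1c.png",cv2.resize(im[140:230,240:340,::-1],None,fx=7,fy=6.6,interpolation=cv2.INTER_CUBIC)[:, :])
V,U=np.mgrid[0:384,0:512]
# mouth via depth: pixels deeper than lid
P=pts(m,d,U,V); k=(P[...,2]<.14)&(abs(U-290)<25)&(abs(V-185)<25)
cs=cv2.findContours(k.astype(np.uint8),cv2.RETR_EXTERNAL,cv2.CHAIN_APPROX_NONE)[0]; c=max(cs,key=cv2.contourArea)
e=cv2.fitEllipse(c); print(e,plane(m,e[0][0],e[0][1],.15))
q=plane(m,c[:,0,0],c[:,0,1],.15); print(cv2.minEnclosingCircle((q[:,:2]*1000).astype(np.float32)))
g=cv2.cvtColor(im,cv2.COLOR_RGB2GRAY); print(g[184,265:318]); print(g[160:210,290])
E
```

```text
((289.11895751953125, 184.16659545898438), (27.651248931884766, 31.193790435791016), 65.28488159179688) [ 0.58292383 -0.09764625  0.15      ]
((582.6936645507812, -98.64287567138672), 13.35263442993164)
[88 88 90 91 91 90 91 92 82 71 68 68 67 70 69 70 72 70 72 72 72 72 71 71
 69 71 69 71 69 68 69 67 67 65 66 65 65 63 62 64 87 89 73 85 93 93 92 93
 92 92 93 93 94]
[ 91  91  92  91  90  91  92  90  91  90  66  47  53  63  63  62  69  71
  68  66  65  70  72  72  71  69  71  71  70  72  71  71  71  71  71  71
  71  71  72  87  95  88  79 112 204 226 227 226 222 219]
```

View pics/w1c.png

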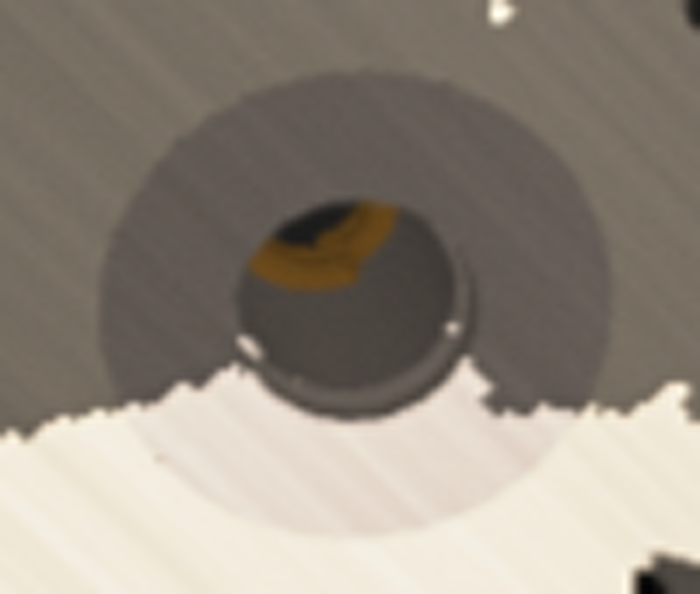

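```bash
python3 - <<'E'
from h import *
import pickle
m,im,d=pickle.load(open("pics/w1.pkl","rb"))
print(plane(m,290.9,186.5,.15))
# dark small holes / tinted disc edge
t=pickle.load(open("pics/w1.pkl","rb"))
print(m)
E
python3 go.py 0.45 0.22 0.40 -20
```

```text
[ 0.58281094 -0.10013705  0.15      ]
{'K': array([[316.84988141,   0.        , 252.76360851],
       [  0.        , 316.84988141, 191.7821927 ],
       [  0.        ,   0.        ,   1.        ]]), 'xyz': array([ 0.603663  , -0.02783891,  0.40020853]), 'orientation': array([-0.27215352,  0.10167747, -0.6964195 ])}
t 2.08 tcp [ 0.5489 -0.0907  0.42  ] az -40.19 q [-0.23   0.303  1.481  0.     1.359  0.472] F [-0.32  0.63 -0.13] T [-0.062  0.031 -0.054] w 0.0938 tilt x [-1.1e-03  8.0e-04 -1.0e+00]
shift [ 0.1017 -1.3803 -0.8677] turn [-2.244e-01 -1.000e-04  8.000e-04]
```

drive_tool(moves=[0,-1,-0.64,-0.2,0,0,0,-1,-0.64,-0.2,0,0,0,-1,-0.64,-0.2,0,0,0,-1,-0.64,-0.2,0,0,0,-1,-0.64,-0.2,0,0])

```text
time: 2.7
tool_pos: [0.477, 0.1379, 0.4208]
eef_rot: [1.487, 1.004, -1.486]
wrist_force: [0.5, -0.2, 0.2]
gripper_width: 0.094
```

```bash
python3 go.py 0.4427 0.2467 0.40 -9
```

```text
t 2.7 tcp [0.477  0.1379 0.4208] az -21.99 q [2.080e-01 1.670e-01 1.646e+00 1.000e-03 1.328e+00 5.910e-01] F [ 0.54 -0.23  0.15] T [-0.046 -0.018  0.03 ] w 0.094 tilt x [-2.0e-04  1.1e-03 -1.0e+00]
shift [ 0.1045 -0.3624 -0.44  ] turn [-0.1443 -0.0006  0.0003]
```

drive_tool(moves=[0.1,-0.36,-0.44,-0.14,0,0,0.1,-0.36,-0.44,-0.14,0,0,0.1,-0.36,-0.44,-0.14,0,0,0.1,-0.36,-0.44,-0.14,0,0], claw=0)

```text
time: 3.2
tool_pos: [0.4433, 0.2454, 0.4011]
eef_rot: [1.33, 1.127, -1.329]
wrist_force: [-0.1, -0.6, 0.3]
gripper_width: 0.0576
```

```bash
python3 - <<'E'
from h import *
from station import ctrl
import pickle
m=ctrl.camera_model("wrist"); im,d=ctrl.get_image("wrist"); pickle.dump((m,im,d),open("pics/w2.pkl","wb"))
cv2.imwrite("pics/w2.png",im[:,:,::-1])
V,U=np.mgrid[0:384,0:512]; P=pts(m,d,U,V); mk=redmask(im)
top=mk&(P[...,2]>.112); print(mk.sum(),top.sum(),np.median(P[top],0))
t=top.astype(np.uint8); c=max(cv2.findContours(t,0,1)[0],key=cv2.contourArea)
q=plane(m,c[:,0,0],c[:,0,1],.122); print(cv2.minAreaRect((q[:,:2]*1000).astype(np.float32)))
print(proj(m,[.4427,.2567,.122]))
u,v=[int(x) for x in proj(m,[.4427,.2567,.11])]
cv2.imwrite("pics/w2c.png",cv2.resize(im[v-60:v+60,u-60:u+60,::-1],None,fx=5,fy=5,interpolation=cv2.INTER_CUBIC)); print(u,v)
E
python3 go.py
```

```text
1247 794 [0.44356117 0.26217182 0.12221927]
((443.5993347167969, 261.18011474609375), (43.73663330078125, 13.641178131103516), 80.80342864990234)
(np.float64(248.7816579461535), np.float64(187.76836637506986))
248 184
t 3.25 tcp [0.4435 0.2451 0.4012] az -9.49 q [4.320e-01 2.060e-01 1.646e+00 1.000e-03 1.288e+00 5.980e-01] F [ 0.81 -0.61  1.05] T [-0.03  -0.075 -0.042] w 0.0535 tilt x [ 3.e-04  1.e-03 -1.e+00]
```

View pics/w2.png

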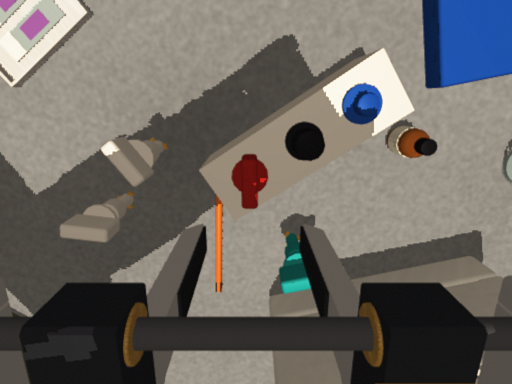

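View pics/w2c.png

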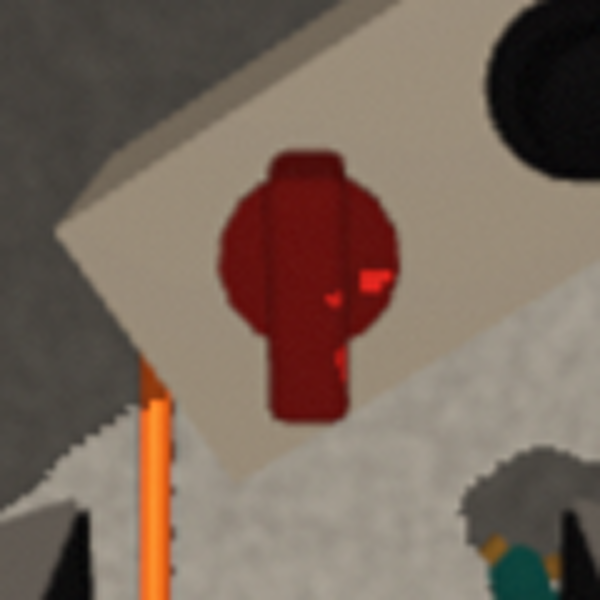

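```bash
python3 - <<'E'
from h import *
import pickle
m,im,d=pickle.load(open("pics/w2.pkl","rb"))
print("top",plane(m,np.array([249.8,249.8,249.8]),np.array([184.2,160.4,208]),.122)); print("sh",plane(m,249.8,175.6,.090))
E
python3 go.py 0.4433 0.2580 0.35 -9.2
```

```text
top [[0.44407633 0.25965498 0.122     ]
 [0.44746984 0.27980347 0.122     ]
 [0.44053224 0.23861238 0.122     ]]
sh [0.44376517 0.25962516 0.09      ]
t 3.25 tcp [0.4435 0.2451 0.4012] az -9.49 q [4.320e-01 2.060e-01 1.646e+00 1.000e-03 1.288e+00 5.980e-01] F [ 0.81 -0.61  1.05] T [-0.03  -0.075 -0.042] w 0.0535 tilt x [ 3.e-04  1.e-03 -1.e+00]
shift [ 0.2562 -0.0117 -0.0631] turn [-0.0032 -0.0007 -0.0001]
```

drive_tool(moves=[0.15,-0.01,-0.066,-0.003,0,0,0.25,-0.01,-0.066,-0.003,0,0,0.25,-0.01,-0.066,-0.003,0,0])

```text
time: 3.62
tool_pos: [0.4441, 0.2572, 0.3505]
eef_rot: [1.327, 1.129, -1.329]
wrist_force: [-0.3, -0.5, 1.3]
gripper_width: 0.0471
```

```bash
python3 go.py 0.4437 0.2588 0.294 -9.2
```

```text
t 3.62 tcp [0.4441 0.2572 0.3505] az -9.33 q [4.540e-01 2.710e-01 1.689e+00 1.000e-03 1.182e+00 6.160e-01] F [-0.27 -0.5   1.26] T [-0.047 -0.121 -0.02 ] w 0.0471 tilt x [-0.0015  0.     -1.    ]
shift [ 0.2825 -0.003  -0.0074] turn [-0.0015  0.0001  0.0009]
```

drive_tool(moves=[0.14,-0.003,-0.007,-0.0015,0,0,0.28,-0.003,-0.007,-0.0015,0,0.001,0.28,-0.003,-0.007,-0.0015,0,0.001,0.28,-0.003,-0.007,-0.0015,0,0.001])

```text
time: 4.12
tool_pos: [0.4442, 0.2585, 0.2962]
eef_rot: [1.328, 1.128, -1.325]
wrist_force: [0.0, 0.1, -0.4]
gripper_width: 0.0469
```

```bash
python3 go.py 0.4437 0.2588 0.294 -9.2
```

```text
t 4.12 tcp [0.4442 0.2585 0.2962] az -9.24 q [ 0.456  0.34   1.739 -0.     1.061  0.617] F [ 0.04  0.1  -0.36] T [-0.034 -0.049  0.036] w 0.0469 tilt x [ 1.9e-03  7.0e-04 -1.0e+00]
shift [ 0.0111 -0.003  -0.0012] turn [-0.0004 -0.0006 -0.0011]
```

drive_tool(moves=[0.01,-0.003,0,0,0,0,0.01,-0.003,0,0,0,0,0.01,-0.003,0,0,0,0,0.01,-0.003,0,0,0,0,0.01,-0.003,0,0,0,0], claw=1, newtons=15)

```text
time: 4.75
tool_pos: [0.4436, 0.2586, 0.2944]
eef_rot: [1.328, 1.128, -1.325]
wrist_force: [-1.8, -0.4, 2.6]
gripper_width: 0.0136
```

```bash
python3 go.py 0.4437 0.2588 0.294 -9.2
```

```text
t 4.75 tcp [0.4436 0.2586 0.2944] az -9.23 q [ 0.456  0.342  1.742 -0.     1.056  0.618] F [-1.78 -0.43  2.63] T [-0.046  0.223  0.026] w 0.0136 tilt x [ 1.9e-03  7.0e-04 -1.0e+00]
shift [ 0.0019  0.0002 -0.0011] turn [-0.0004 -0.0006 -0.0011]
```

drive_tool(moves=[-0.12,0,0,0,0,0,-0.35,0,0,0,0,0,-0.6,0,0,0,0,0,-0.85,0,0,0,0,0,-0.98,0,0,0,0,0])

```text
time: 5.38
tool_pos: [0.443, 0.2583, 0.4929]
eef_rot: [1.331, 1.127, -1.323]
wrist_force: [-0.5, 0.1, -2.1]
gripper_width: 0.0138
```

```bash
python3 go.py 0.52 0.0 0.50 -9.2; python3 - <<'E'
from h import *
from station import ctrl
import pickle
im,d=ctrl.get_image("scene"); pickle.dump((ctrl.camera_model("scene"),im,d),open("pics/s1.pkl","wb"))
cv2.imwrite("pics/s1.png",im[:,:,::-1])
E
```

```text
t 5.38 tcp [0.443  0.2583 0.4929] az -9.23 q [ 0.457  0.162  1.487 -0.     1.488  0.618] F [-0.53  0.08 -2.14] T [-0.025 -0.036 -0.054] w 0.0138 tilt x [ 0.0044  0.0019 -1.    ]
shift [-0.0364  0.5873  1.2131] turn [-0.0003 -0.0017 -0.0026]
```

View pics/s1.png

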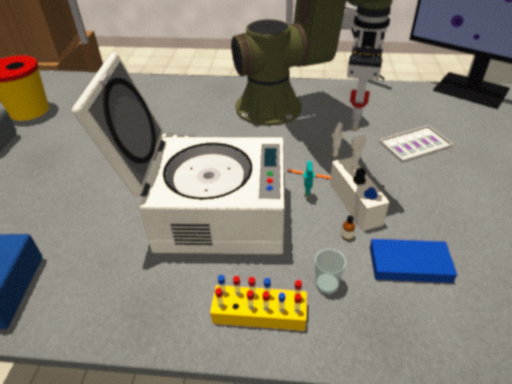

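drive_tool(moves=[-0.02,0.5,1,-0.6,0,0,-0.02,0.5,1,-0.6,0,0,-0.02,0.5,1,-0.6,0,0,-0.02,0.5,1,-0.6,0,0,-0.02,0.5,1,-0.6,0,0])

```text
time: 6.05
tool_pos: [0.5102, 0.0421, 0.4977]
eef_rot: [0.686, 1.457, -0.678]
wrist_force: [0.2, 0.8, -1.7]
gripper_width: 0.014
```

```bash
python3 go.py 0.5825 -0.101 0.50 97
```

```text
t 6.05 tcp [0.5102 0.0421 0.4977] az 39.93 q [ 0.01   0.158  1.481  0.002  1.498 -0.687] F [ 0.22  0.8  -1.66] T [ 0.021 -0.114 -0.011] w 0.014 tilt x [ 0.0052  0.0024 -1.    ]
shift [-0.0112 -0.1821  0.7805] turn [-0.6341  0.0026 -0.0028]
```

drive_tool(moves=[-0.01,-0.18,0.78,-0.63,0,0,-0.01,-0.18,0.78,-0.63,0,0,-0.01,-0.18,0.78,-0.63,0,0,-0.01,-0.18,0.78,-0.63,0,0,-0.01,-0.18,0.78,-0.63,0,0])

```text
time: 6.68
tool_pos: [0.5831, -0.1014, 0.498]
eef_rot: [-0.038, 1.567, 0.042]
wrist_force: [-0.6, -0.3, -0.3]
gripper_width: 0.0138
```

```bash
python3 go.py 0.5825 -0.101 0.48 127
```

```text
t 6.67 tcp [ 0.5831 -0.1014  0.498 ] az 92.91 q [-0.234  0.346  1.246  0.004  1.546 -1.856] F [-0.55 -0.28 -0.26] T [ 0.024 -0.129  0.046] w 0.0138 tilt x [ 0.0031  0.003  -1.    ]
shift [ 0.09    0.0017 -0.0033] turn [-0.3787  0.0026 -0.0011]
```

drive_tool(moves=[0.1,0,-0.003,-0.2,0,0,0.2,0,-0.003,-0.36,0.002,-0.001,0.27,0,-0.003,-0.36,0.002,-0.001,0.27,0,-0.003,-0.36,0.002,-0.001])

```text
time: 7.18
tool_pos: [0.5828, -0.1012, 0.442]
eef_rot: [-0.481, 1.518, 0.484]
wrist_force: [-0.5, 0.6, -1.5]
gripper_width: 0.0136
```

```bash
python3 go.py 0.5825 -0.101 0.4424 125; python3 - <<'E'
from h import *
from station import ctrl
import pickle
for n in ["scene","wrist"]:
    m=ctrl.camera_model(n);im,d=ctrl.get_image(n); pickle.dump((m,im,d),open(f"pics/{n}2.pkl","wb"))
    cv2.imwrite(f"pics/{n}2.png",im[:,:,::-1])
    u,v=[int(x) for x in proj(m,[.582,-.1015,.16])]; print(n,u,v)
    h=50 if n=="scene" else 60
    u0,v0=max(u-h,0),max(v-h-20,0)
    cv2.imwrite(f"pics/{n}2c.png",cv2.resize(im[v0:v0+2*h,u0:u0+2*h,::-1],(600,600),interpolation=cv2.INTER_CUBIC)); print(u0,v0,600/2/h)
E
```

```text
t 7.17 tcp [ 0.5828 -0.1012  0.442 ] az 125.27 q [-2.340e-01  3.700e-01  1.342e+00  1.000e-03  1.433e+00 -2.420e+00] F [-0.52  0.62 -1.47] T [ 0.138 -0.11   0.007] w 0.0136 tilt x [-0.0024  0.0013 -1.    ]
shift [-0.0021  0.0016 -0.0005] turn [ 0.003  -0.0008 -0.0016]
scene 207 172
157 102 6.0
wrist 252 194
192 114 5.0
```

View pics/scene2c.png

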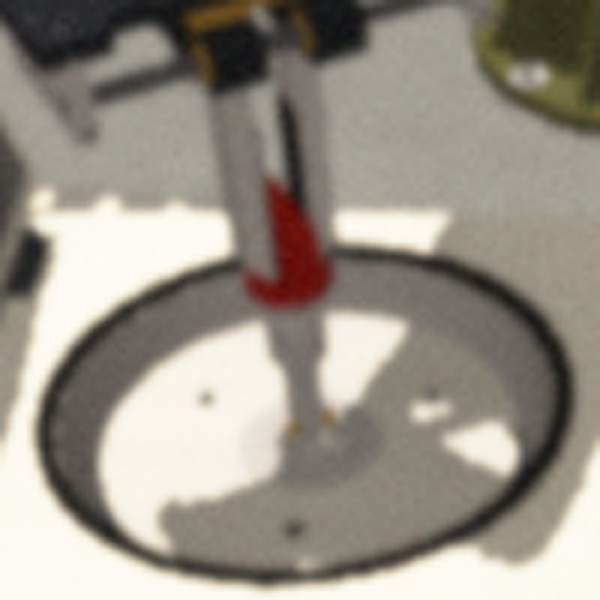

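View pics/wrist2c.png

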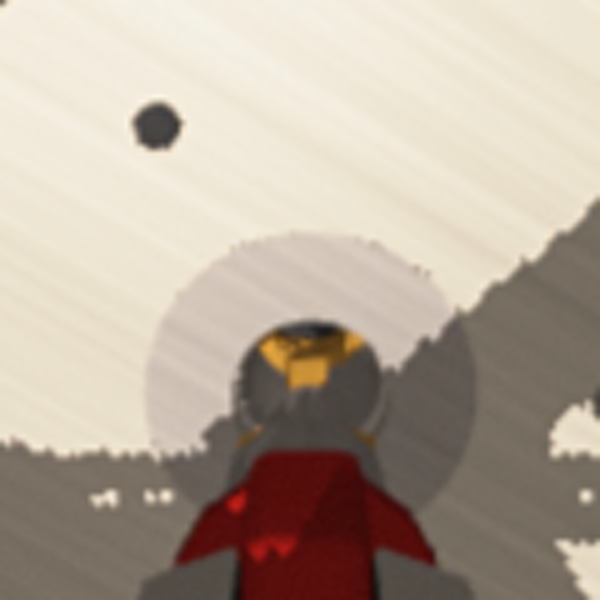

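```bash
python3 - <<'E'
from h import *
import pickle
from station import ctrl
m,im,d=pickle.load(open("pics/wrist2.pkl","rb"))
Rt=R.from_rotvec(ctrl.sense()["eef_rot"]).as_matrix(); p=ctrl.sense()["tool_pos"]
W=plane(m,254,192.2,.15); E=plane(m,253.2,204.4,p[2]-.2094+.005); K=E+.022*Rt[:,2]
print("W",W,"K",K,"K-W tool",Rt.T@(K-W)*1000,"W-TCP tool",Rt.T@(W-p)*1000)
crop=im[190:290,210:310,::-1]; cv2.imwrite("pics/w2k.png",cv2.resize(crop,(600,600),interpolation=cv2.INTER_CUBIC))
E
```

```text
W [ 0.58173637 -0.09988583  0.15      ] K [ 0.58520853 -0.09866658  0.23957202] K-W tool [-89.56913146  -0.98900437   3.61697274] W-TCP tool [293.95367513   1.67940983  -0.3070385 ]
```

View pics/w2k.png

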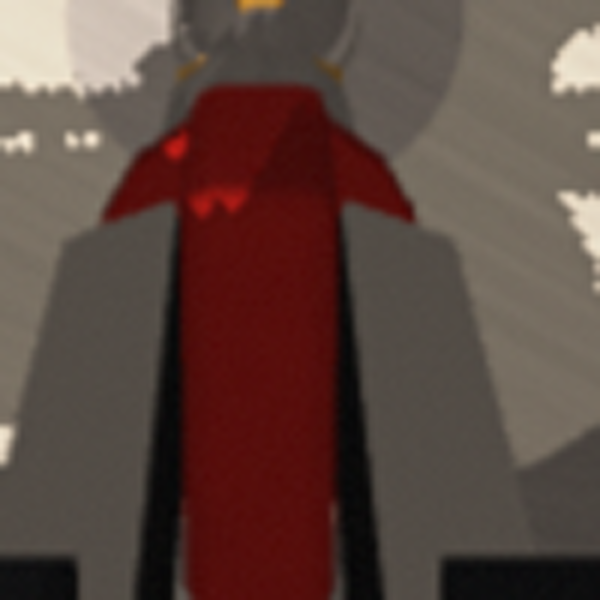

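```bash
python3 - <<'E'
from h import *
import pickle
from station import ctrl
m,im,d=pickle.load(open("pics/wrist2.pkl","rb"))
s=ctrl.sense();Rt=R.from_rotvec(s["eef_rot"]).as_matrix(); p=s["tool_pos"]
for b in (-.001,0.0,.003):
  for dz in (.005,.037):
    for c in (-.022,.022): print(b,dz,c,[round(float(x),1) for x in proj(m,p+Rt[:,0]*(.2094-dz)+Rt[:,2]*(b+c))])
c=cv2.cvtColor(im,cv2.COLOR_RGB2HSV)
print([tuple(im[r,250]) for r in range(198,310,3)])
for r in range(200,310,6): print(r,d[r,246:262:4].round(3))
E
```

```text
-0.001 0.005 -0.022 [252.1, 197.7]
-0.001 0.005 0.022 [252.0, 262.5]
-0.001 0.037 -0.022 [252.0, 216.2]
-0.001 0.037 0.022 [252.0, 291.2]
0.0 0.005 -0.022 [252.1, 199.2]
0.0 0.005 0.022 [252.0, 263.9]
0.0 0.037 -0.022 [252.0, 218.1]
0.0 0.037 0.022 [252.0, 292.8]
0.003 0.005 -0.022 [252.1, 203.9]
0.003 0.005 0.022 [252.0, 268.1]
0.003 0.037 -0.022 [252.0, 223.5]
0.003 0.037 0.022 [252.0, 297.5]
[(np.uint8(74), np.uint8(67), np.uint8(63)), (np.uint8(76), np.uint8(70), np.uint8(65)), (np.uint8(81), np.uint8(31), np.uint8(28)), (np.uint8(84), np.uint8(14), np.uint8(11)), (np.uint8(83), np.uint8(13), np.uint8(12)), (np.uint8(84), np.uint8(12), np.uint8(10)), (np.uint8(88), np.uint8(15), np.uint8(12)), (np.uint8(88), np.uint8(13), np.uint8(12)), (np.uint8(139), np.uint8(20), np.uint8(17)), (np.uint8(88), np.uint8(13), np.uint8(11)), (np.uint8(89), np.uint8(14), np.uint8(12)), (np.uint8(88), np.uint8(13), np.uint8(10)), (np.uint8(88), np.uint8(14), np.uint8(13)), (np.uint8(85), np.uint8(12), np.uint8(10)), (np.uint8(85), np.uint8(11), np.uint8(9)), (np.uint8(87), np.uint8(13), np.uint8(10)
[... 841 characters left out ...]
.uint8(112), np.uint8(103), np.uint8(94)), (np.uint8(20), np.uint8(17), np.uint8(17)), (np.uint8(25), np.uint8(23), np.uint8(19))]
200 [0.231 0.228 0.227 0.231]
206 [0.186 0.186 0.186 0.   ]
212 [0.177 0.177 0.176 0.176]
218 [0.168 0.167 0.167 0.168]
224 [0.163 0.163 0.165 0.164]
230 [0.165 0.163 0.164 0.165]
236 [0.166 0.166 0.167 0.166]
242 [0.167 0.165 0.167 0.166]
248 [0.167 0.167 0.168 0.167]
254 [0.168 0.169 0.169 0.169]
260 [0.169 0.17  0.17  0.171]
266 [0.171 0.17  0.171 0.171]
272 [0.172 0.172 0.173 0.173]
278 [0.172 0.174 0.173 0.172]
284 [0.174 0.174 0.174 0.173]
290 [0.175 0.175 0.176 0.175]
296 [0.304 0.303 0.304 0.304]
302 [0.295 0.296 0.295 0.296]
308 [0.293 0.292 0.292 0.293]
```

```bash
python3 go.py 0.5814 -0.1006 0.420 125
```

```text
t 7.28 tcp [ 0.5828 -0.1012  0.444 ] az 125.08 q [-2.340e-01  3.680e-01  1.340e+00  1.000e-03  1.433e+00 -2.417e+00] F [ 0.27  1.68 -0.99] T [ 0.113 -0.143 -0.018] w 0.0139 tilt x [ 6.e-04  6.e-04 -1.e+00]
shift [ 0.1198  0.0066 -0.0038] turn [ 0.0008  0.0005 -0.0001]
```

drive_tool(moves=[0,0.0066,-0.004,0,0,0,0.03,0.0066,-0.004,0,0,0,0.07,0.0066,-0.004,0,0,0,0.12,0.0066,-0.004,0,0,0])

```text
time: 7.78
tool_pos: [0.5814, -0.1006, 0.4192]
eef_rot: [-0.479, 1.516, 0.479]
wrist_force: [-0.2, -0.1, -1.5]
gripper_width: 0.0139
```

```bash
python3 go.py 0.5814 -0.1006 0.39 125
```

```text
t 7.78 tcp [ 0.5814 -0.1006  0.4192] az 125.06 q [-2.340e-01  3.790e-01  1.381e+00  1.000e-03  1.381e+00 -2.416e+00] F [-0.16 -0.08 -1.46] T [ 0.067 -0.199  0.023] w 0.0139 tilt x [ 6.e-04  6.e-04 -1.e+00]
shift [ 1.462e-01 -1.000e-04  1.000e-04] turn [ 0.0006  0.0005 -0.0001]
```

drive_tool(moves=[0.03,0,0,0,0,0,0.06,0,0,0,0,0,0.09,0,0,0,0,0,0.12,0,0,0,0,0,0.12,0,0,0,0,0])

```text
time: 8.4
tool_pos: [0.5814, -0.1006, 0.3947]
eef_rot: [-0.479, 1.517, 0.48]
wrist_force: [0.4, -1.6, -1.1]
gripper_width: 0.0139
```

```bash
python3 go.py 0.5814 -0.1006 0.38 125
```

```text
t 8.4 tcp [ 0.5814 -0.1006  0.3947] az 125.06 q [-2.330e-01  3.970e-01  1.414e+00  1.000e-03  1.331e+00 -2.416e+00] F [ 0.35 -1.65 -1.12] T [ 0.073 -0.094 -0.015] w 0.0139 tilt x [-2.e-04  8.e-04 -1.e+00]
shift [ 0.0736 -0.0002  0.0002] turn [ 0.0006  0.0002 -0.0005]
```

drive_tool(moves=[0.02,0,0,0,0,0,0.04,0,0,0,0,0,0.06,0,0,0,0,0,0.06,0,0,0,0,0])

```text
time: 8.9
tool_pos: [0.5813, -0.1006, 0.3823]
eef_rot: [-0.478, 1.518, 0.48]
wrist_force: [-0.2, -0.2, -1.0]
gripper_width: 0.0137
```

```bash
for i in 1 2 3; do python3 go.py 0.5814 -0.1006 0.375 125; done;  python3 - <<'E'
from h import *
from station import ctrl
import pickle
a=[]
for n in ["wrist"]:
    m=ctrl.camera_model(n);im,d=ctrl.get_image(n); pickle.dump((m,im,d),open(f"pics/{n}3.pkl","wb"))
    cv2.imwrite("pics/wrist3c.png",cv2.resize(im[140:300,172:332,::-1],(640,640),interpolation=cv2.INTER_CUBIC))
s=ctrl.sense();print(s["wrist_force"],s["wrist_torque"])
E
```

```text
t 8.9 tcp [ 0.5813 -0.1006  0.3823] az 125.06 q [-2.330e-01  4.070e-01  1.430e+00  1.000e-03  1.306e+00 -2.416e+00] F [-0.25 -0.19 -0.96] T [ 0.1   -0.132 -0.032] w 0.0137 tilt x [-9.e-04  9.e-04 -1.e+00]
shift [ 0.0367 -0.0004  0.0002] turn [ 0.0007 -0.0001 -0.0008]
t 8.9 tcp [ 0.5813 -0.1006  0.3823] az 125.06 q [-2.330e-01  4.070e-01  1.430e+00  1.000e-03  1.306e+00 -2.416e+00] F [-0.25 -0.19 -0.96] T [ 0.1   -0.132 -0.032] w 0.0137 tilt x [-9.e-04  9.e-04 -1.e+00]
shift [ 0.0367 -0.0004  0.0002] turn [ 0.0007 -0.0001 -0.0008]
t 8.9 tcp [ 0.5813 -0.1006  0.3823] az 125.06 q [-2.330e-01  4.070e-01  1.430e+00  1.000e-03  1.306e+00 -2.416e+00] F [-0.25 -0.19 -0.96] T [ 0.1   -0.132 -0.032] w 0.0137 tilt x [-9.e-04  9.e-04 -1.e+00]
shift [ 0.0367 -0.0004  0.0002] turn [ 0.0007 -0.0001 -0.0008]
[-0.2961028   0.49595439 -1.25175662] [ 0.05643635 -0.13413958 -0.00907257]
```

View pics/wrist3c.png

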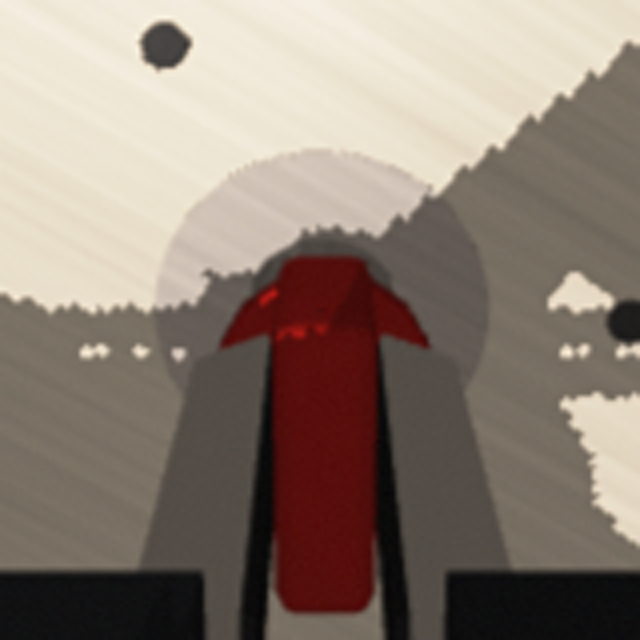

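drive_tool(moves=[0,0,0.006,0,0,0,0,0,0.006,0,0,0])

```text
time: 9.2
tool_pos: [0.5823, -0.0999, 0.3827]
eef_rot: [-0.479, 1.518, 0.48]
wrist_force: [-1.5, -1.5, -1.1]
gripper_width: 0.0135
```

```bash
cat > fl.py <<'E'
from h import *
from station import ctrl
F=[];T=[]
for i in range(4):
    s=ctrl.sense(); F.append(s["wrist_force"]); T.append(s["wrist_torque"]); ctrl.get_image("wrist")
F=np.mean(F,0);T=np.mean(T,0); Rt=R.from_rotvec(s["eef_rot"]).as_matrix()
L=np.array([-T[1],T[0],0])/.25
print("t",s["time"],"tcp",s["tool_pos"].round(4),"F",F.round(2),"T",T.round(3),"Ftool",(Rt.T@F).round(2),"Lat from T (tool)",(Rt.T@L).round(2))
E
python3 fl.py
```

```text
t 9.35 tcp [ 0.5823 -0.0999  0.3827] F [-1.29 -1.39 -0.68] T [-0.204  0.186 -0.005] Ftool [ 0.68 -0.39 -1.85] Lat from T (tool) [-0.   -0.24 -1.08]
```

drive_tool(moves=[0,0,0.006,0,0,0,0,0,0.006,0,0,0])

```text
time: 9.65
tool_pos: [0.5833, -0.0993, 0.3827]
eef_rot: [-0.479, 1.518, 0.48]
wrist_force: [-1.3, -1.8, 0.1]
gripper_width: 0.0139
```

```bash
python3 fl.py
```

```text
t 9.8 tcp [ 0.5833 -0.0993  0.3828] F [-2.12 -2.21 -0.27] T [-0.47   0.43   0.017] Ftool [ 0.27 -0.59 -3.01] Lat from T (tool) [-0.   -0.55 -2.49]
```

drive_tool(moves=[0,0,-0.018,0,0,0,0,0,-0.018,0,0,0])

```text
time: 10.1
tool_pos: [0.5803, -0.1013, 0.3828]
eef_rot: [-0.478, 1.516, 0.48]
wrist_force: [1.1, 0.2, -2.3]
gripper_width: 0.0137
```

```bash
python3 fl.py
```

```text
t 10.25 tcp [ 0.5804 -0.1013  0.3828] F [ 1.02  0.59 -1.93] T [ 0.349 -0.411  0.005] Ftool [ 1.93 -0.11  1.17] Lat from T (tool) [0.   0.2  2.15]
```

drive_tool(moves=[0,0,-0.006,0,0,0,0,0,-0.006,0,0,0])

```text
time: 10.55
tool_pos: [0.5794, -0.1019, 0.3829]
eef_rot: [-0.479, 1.516, 0.48]
wrist_force: [2.2, 2.1, -0.9]
gripper_width: 0.0136
```

```bash
python3 fl.py
```

```text
t 10.7 tcp [ 0.5794 -0.1019  0.3829] F [ 2.52  2.12 -1.14] T [ 0.577 -0.77  -0.009] Ftool [1.14 0.28 3.28] Lat from T (tool) [0.   0.12 3.85]
```

```bash
python3 go.py 0.5813 -0.1006 0.374 125
```

```text
t 10.75 tcp [ 0.5795 -0.1019  0.3829] az 125.06 q [-2.360e-01  4.030e-01  1.434e+00  1.000e-03  1.305e+00 -2.419e+00] F [ 3.15  2.18 -1.13] T [ 0.639 -0.822  0.03 ] w 0.0141 tilt x [ 3.e-04  8.e-04 -1.e+00]
shift [ 0.0443 -0.      0.0112] turn [ 0.0007  0.0004 -0.0003]
```

drive_tool(moves=[0,0,0.0112,0,0,0,0.015,0,0.0112,0,0,0,0.03,0,0.0112,0,0,0,0.045,0,0.0112,0,0,0])

```text
time: 11.25
tool_pos: [0.5812, -0.1007, 0.3735]
eef_rot: [-0.479, 1.517, 0.48]
wrist_force: [0.7, -1.0, -2.2]
gripper_width: 0.0137
```

```bash
python3 fl.py;python3 go.py 0.5813 -0.1006 0.371 125
```

```text
t 11.4 tcp [ 0.5813 -0.1006  0.3737] F [ 0.48 -0.28 -1.8 ] T [ 0.075 -0.103  0.007] Ftool [ 1.8  -0.51  0.23] Lat from T (tool) [0.   0.01 0.51]
t 11.45 tcp [ 0.5813 -0.1006  0.3738] az 125.06 q [-2.340e-01  4.140e-01  1.440e+00  1.000e-03  1.288e+00 -2.417e+00] F [-0.95  0.12 -1.3 ] T [ 0.11  -0.094 -0.007] w 0.0139 tilt x [ 2.e-04  8.e-04 -1.e+00]
shift [0.0142 0.0001 0.0001] turn [ 0.0007  0.0004 -0.0004]
```

drive_tool(moves=[0.005,0,0,0,0,0,0.01,0,0,0,0,0,0.015,0,0,0,0,0])

```text
time: 11.82
tool_pos: [0.5813, -0.1006, 0.3708]
eef_rot: [-0.479, 1.517, 0.48]
wrist_force: [-0.8, -0.1, -1.0]
gripper_width: 0.014
```

drive_tool(moves=[0.005,0,0,0,0,0,0.01,0,0,0,0,0])

```text
time: 12.08
tool_pos: [0.5813, -0.1006, 0.3687]
eef_rot: [-0.479, 1.517, 0.48]
wrist_force: [-0.8, -0.7, -1.4]
gripper_width: 0.0136
```

drive_tool(moves=[0.005,0,0,0,0,0,0.01,0,0,0,0,0])

```text
time: 12.32
tool_pos: [0.5813, -0.1006, 0.3673]
eef_rot: [-0.479, 1.516, 0.479]
wrist_force: [-3.6, 0.0, 7.2]
gripper_width: 0.0143
```

drive_tool(moves=[-0.0025,0,0,0,0,0,-0.0025,0,0,0,0,0])

```text
time: 12.58
tool_pos: [0.5813, -0.1007, 0.3677]
eef_rot: [-0.479, 1.516, 0.479]
wrist_force: [-0.1, -0.0, -1.0]
gripper_width: 0.0141
```

```bash
python3 fl.py;python3 go.py
```

```text
t 12.725 tcp [ 0.5813 -0.1006  0.3677] F [-0.27 -0.4  -1.14] T [-0.021 -0.08  -0.007] Ftool [ 1.14 -0.17 -0.45] Lat from T (tool) [ 0.   -0.25  0.21]
t 12.78 tcp [ 0.5813 -0.1006  0.3677] az 125.06 q [-2.340e-01  4.190e-01  1.447e+00  1.000e-03  1.274e+00 -2.417e+00] F [-0.12 -1.04 -1.29] T [-0.024 -0.041  0.075] w 0.0136 tilt x [ 7.e-04  7.e-04 -1.e+00]
```

drive_tool(moves=[0,0,0,0,0,0,0.001,0,0,0,0,0,0.002,0,0,0,0,0], claw=1, newtons=5)

```text
time: 13.15
tool_pos: [0.5813, -0.1006, 0.3675]
eef_rot: [-0.479, 1.516, 0.479]
wrist_force: [-0.6, -0.9, 2.9]
gripper_width: 0.0138
```

drive_tool(moves=[0.002,0,0,0,0,0,0.003,0,0,0,0,0])

```text
time: 13.4
tool_pos: [0.5813, -0.1006, 0.3673]
eef_rot: [-0.479, 1.515, 0.479]
wrist_force: [-2.2, 0.5, 6.6]
gripper_width: 0.0139
```

drive_tool(moves=[0.002,0,0,0,0,0,0.004,0,0,0,0,0])

```text
time: 13.65
tool_pos: [0.5814, -0.1006, 0.3671]
eef_rot: [-0.479, 1.514, 0.479]
wrist_force: [-1.8, 0.4, 7.0]
gripper_width: 0.0147
```

drive_tool(moves=[0,0,0,0,0,0,0.001,0,0,0,0,0], claw=1, newtons=3)

```text
time: 13.9
tool_pos: [0.5814, -0.1005, 0.367]
eef_rot: [-0.479, 1.514, 0.479]
wrist_force: [-0.9, 0.8, 4.4]
gripper_width: 0.0137
```

```bash
python3 fl.py;python3 go.py
```

```text
t 14.05 tcp [ 0.5814 -0.1005  0.3669] F [-1.    1.19  4.29] T [ 0.225  0.057 -0.017] Ftool [-4.29  1.55 -0.12] Lat from T (tool) [-0.    0.87  0.33]
t 14.1 tcp [ 0.5814 -0.1005  0.3669] az 125.06 q [-2.330e-01  4.200e-01  1.449e+00  1.000e-03  1.271e+00 -2.417e+00] F [-0.9  -0.25  3.67] T [0.261 0.097 0.01 ] w 0.0141 tilt x [ 2.8e-03  5.0e-04 -1.0e+00]
```

drive_tool(moves=[0.001,0.0003,0,0.03,0,0,0.0028,0.001,0.0001,0.09,0,0,0.005,0.0016,0.0003,0.155,0,0,0.007,0.002,0.0005,0.22,0,0])

```text
time: 14.6
tool_pos: [0.5812, -0.1002, 0.3655]
eef_rot: [-0.207, 1.558, 0.206]
wrist_force: [-0.9, -1.5, 3.0]
gripper_width: 0.0137
```

```bash
python3 fl.py;python3 go.py
```

```text
t 14.75 tcp [ 0.5812 -0.1002  0.3654] F [-0.75 -0.95  2.73] T [-0.107 -0.003 -0.018] Ftool [-2.73 -0.72 -0.97] Lat from T (tool) [-0.   -0.41 -0.1 ]
t 14.8 tcp [ 0.5812 -0.1002  0.3655] az 105.4 q [-2.330e-01  4.210e-01  1.451e+00  1.000e-03  1.268e+00 -2.073e+00] F [-0.79  0.14  2.97] T [-0.122 -0.041  0.066] w 0.0139 tilt x [ 2.8e-03  3.0e-04 -1.0e+00]
```

drive_tool(moves=[0.003,0.0008,0,0.09,0,0,0.006,0.0015,0.0002,0.18,0,0,0.009,0.0023,0.0005,0.27,0,0,0.012,0.003,0.0008,0.36,0,0,0.0145,0.0036,0.0013,0.45,0,0])

```text
time: 15.42
tool_pos: [0.5813, -0.0997, 0.3625]
eef_rot: [0.346, 1.54, -0.345]
wrist_force: [-0.2, -2.8, 3.0]
gripper_width: 0.014
```

```bash
python3 fl.py;python3 go.py
```

```text
t 15.575 tcp [ 0.5813 -0.0996  0.3624] F [-0.52 -2.59  2.41] T [-0.497  0.056  0.015] Ftool [-2.41 -2.56  0.62] Lat from T (tool) [-0.   -1.9   0.63]
t 15.62 tcp [ 0.5813 -0.0996  0.3625] az 65.15 q [-2.320e-01  4.230e-01  1.454e+00  1.000e-03  1.262e+00 -1.369e+00] F [-0.92 -2.77  2.41] T [-0.513  0.045 -0.018] w 0.0142 tilt x [ 2.7e-03  1.0e-04 -1.0e+00]
```

drive_tool(moves=[0,-0.006,0.0025,0,0,0,0.003,-0.006,0.0025,0.09,0,0,0.006,-0.006,0.0025,0.18,0,0,0.009,-0.006,0.0025,0.27,0,0])

```text
time: 16.12
tool_pos: [0.5813, -0.1009, 0.3607]
eef_rot: [0.672, 1.462, -0.67]
wrist_force: [-1.0, -1.2, 3.7]
gripper_width: 0.0137
```

```bash
python3 fl.py;python3 go.py
```

```text
t 16.275 tcp [ 0.5813 -0.1009  0.3607] F [-1.   -0.97  3.13] T [-0.192  0.141 -0.003] Ftool [-3.13 -1.38  0.07] Lat from T (tool) [-0.   -0.93  0.21]
t 16.32 tcp [ 0.5813 -0.1009  0.3607] az 41.11 q [-2.340e-01  4.250e-01  1.456e+00  1.000e-03  1.258e+00 -9.520e-01] F [-1.48 -0.85  4.06] T [-0.13   0.181 -0.013] w 0.0141 tilt x [ 2.7e-03  1.0e-04 -1.0e+00]
```

drive_tool(moves=[0.003,-0.002,0,0.09,0,0,0.006,-0.002,0,0.18,0,0,0.009,-0.002,0,0.27,0,0,0.011,-0.002,0,0.35,0,0])

```text
time: 16.82
tool_pos: [0.581, -0.1011, 0.3586]
eef_rot: [1.086, 1.282, -1.083]
wrist_force: [-1.4, 0.5, 3.4]
gripper_width: 0.0139
```

```bash
python3 fl.py;python3 go.py
```

```text
t 16.975 tcp [ 0.581  -0.1011  0.3585] F [-1.22 -0.08  3.5 ] T [-0.034  0.21   0.002] Ftool [-3.51 -1.21 -0.13] Lat from T (tool) [-0.   -0.85 -0.01]
t 17.02 tcp [ 0.581  -0.1011  0.3585] az 9.9 q [-2.350e-01  4.270e-01  1.459e+00  1.000e-03  1.254e+00 -4.080e-01] F [-1.62 -0.16  4.5 ] T [-0.082  0.199 -0.02 ] w 0.0141 tilt x [ 2.6e-03  3.0e-04 -1.0e+00]
```

drive_tool(moves=[0.0015,-0.001,0,0.05,0,0,0.0045,-0.001,0,0.15,0,0,0.0075,-0.001,0,0.25,0,0])

```text
time: 17.4
tool_pos: [0.5809, -0.1011, 0.3571]
eef_rot: [1.372, 1.095, -1.367]
wrist_force: [-0.5, -0.0, 3.4]
gripper_width: 0.014
```

```bash
python3 fl.py;python3 go.py;  python3 - <<'E'
from h import *
from station import ctrl
im,d=ctrl.get_image("wrist")
cv2.imwrite("pics/wrist4c.png",cv2.resize(im[140:300,172:332,::-1],(640,640),interpolation=cv2.INTER_CUBIC))
E
```

```text
t 17.55 tcp [ 0.5808 -0.1011  0.3571] F [ 0.   -0.5   3.01] T [ 0.026  0.02  -0.003] Ftool [-3.01  0.12  0.49] Lat from T (tool) [-0.   -0.1  -0.09]
t 17.6 tcp [ 0.5808 -0.1011  0.3571] az -12.27 q [-2.350e-01  4.280e-01  1.461e+00  1.000e-03  1.250e+00 -2.100e-02] F [0.24 0.48 2.36] T [ 0.028 -0.144 -0.09 ] w 0.0141 tilt x [ 3.e-03  4.e-04 -1.e+00]
```

View pics/wrist4c.png

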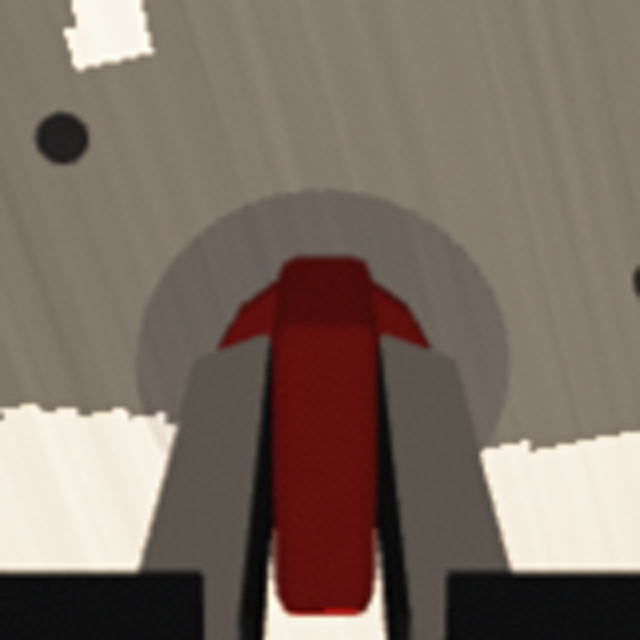

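drive_tool(moves=[0.0015,0,0,0.06,0,0,0.0035,0,0,0.12,0,0,0.0035,0,0,0.12,0,0])

```text
time: 18.02
tool_pos: [0.5808, -0.1011, 0.3564]
eef_rot: [1.499, 0.991, -1.495]
wrist_force: [-1.2, 0.2, 3.1]
gripper_width: 0.0156
```

```bash
cat > lid.py <<'E'
from h import *
from station import ctrl
import pickle,sys
def ana(m,im,d):
    V,U=np.mgrid[0:384,0:512]; P=pts(m,d,U,V); r=np.hypot(P[...,0]-.5813,P[...,1]+.1008)
    ok=(d>0)
    lid=ok&(r>.035)&(r<.08)&(abs(P[...,2]-.149)<.008)
    dk=ok&(r>.112)&(r<.125)&(abs(P[...,2]-.17)<.008)
    b=redmask(im)&(r<.02)&(P[...,2]>.17)
    c=lambda k:np.c_[P[k][:,:2]-[.5813,-.1008],np.ones(k.sum())]
    A=np.r_[np.c_[c(lid),np.zeros(lid.sum())],np.c_[c(dk),np.ones(dk.sum())]]
    z=np.r_[P[lid][:,2],P[dk][:,2]]
    s=np.linalg.lstsq(A,z,rcond=None)[0]
    print("n",lid.sum(),dk.sum(),"plane",s.round(5),"deck-lid mm",round(s[3]*1000,2),"bar top above lid plane", np.percentile(P[b][:,2],[50,80,95]).round(4)-s[2].round(4))
for n in ["w1","wrist2","wrist3"]: ana(*pickle.load(open(f"pics/{n}.pkl","rb")))
for i in range(2):
    m=ctrl.camera_model("wrist"); im,d=ctrl.get_image("wrist"); ana(m,im,d)
E
python3 fl.py;python3 lid.py; python3 go.py
```

```text
t 18.175 tcp [ 0.5808 -0.1011  0.3564] F [-1.19  0.12  3.  ] T [0.006 0.12  0.01 ] Ftool [-3.01 -1.14  0.35] Lat from T (tool) [-0.   -0.45  0.16]
t 18.23 tcp [ 0.5808 -0.1011  0.3564] az -22.96 q [-2.350e-01  4.280e-01  1.462e+00  1.000e-03  1.249e+00  1.660e-01] F [-0.92  0.46  3.82] T [0.019 0.101 0.026] w 0.0153 tilt x [ 2.9e-03  4.0e-04 -1.0e+00]Traceback (most recent call last):
  File "lid.py", line 15, in <module>
    for n in ["w1","wrist2","wrist3"]: ana(*pickle.load(open(f"pics/{n}.pkl","rb")))
                                       ~~~^^^^^^^^^^^^^^^^^^^^^^^^^^^^^^^^^^^^^^^^^^
  File "lid.py", line 14, in ana
    print("n",lid.sum(),dk.sum(),"plane",s.round(5),"deck-lid mm",round(s[3]*1000,2),"bar top above lid plane", np.percentile(P[b][:,2],[50,80,95]).round(4)-s[2].round(4))
                                                                                                                ~~~~~~~~~~~~~^^^^^^^^^^^^^^^^^^^^^^
    return _quantile_unchecked(
        a, q, axis, out, overwrite_input, method, keepdims, weights)
    return _ureduce(a,
                    func=_quantile_ureduce_func,
    ...<5 lines>...
                    overwrite_input=overwrite_input,
                    method=method)
    r = func(a, **kwargs)
    result = _quantile(arr,
                       quantiles=q,
    ...<2 lines>...
                       out=out,
                       weights=wgt)
    slices_having_nans = np.isnan(arr[-1, ...])
                                  ~~~^^^^^^^^^
IndexError: index -1 is out of bounds for axis 0 with size 0
```

```bash
sed -i 's/np.percentile(P\[b\].*$/(np.percentile(P[b][:,2],[50,80,95])-s[2]).round(4) if b.any() else None)/' lid.py; sed -i 's/"w1",//' lid.py; cat > l0.py <<'E'
E
python3 lid.py; python3 go.py
```

```text
n 16366 11331 plane [-2.8000e-04  1.1000e-04  1.5048e-01  2.0490e-02] deck-lid mm 20.49 bar top above lid plane [0.1201 0.1209 0.1215]
n 25418 18873 plane [-0.00044  0.00017  0.15049  0.0205 ] deck-lid mm 20.5 bar top above lid plane [0.0594 0.0601 0.0607]
n 28892 23038 plane [-3.4000e-04  1.0000e-04  1.4924e-01  2.1780e-02] deck-lid mm 21.78 bar top above lid plane [0.0368 0.0373 0.0378]
n 28927 23005 plane [-3.9000e-04  4.0000e-05  1.4925e-01  2.1780e-02] deck-lid mm 21.78 bar top above lid plane [0.0368 0.0374 0.0378]
t 18.32 tcp [ 0.5808 -0.1011  0.3564] az -23.02 q [-2.350e-01  4.280e-01  1.462e+00  1.000e-03  1.249e+00  1.670e-01] F [-0.92  0.44  3.85] T [0.054 0.156 0.109] w 0.016 tilt x [ 2.9e-03  4.0e-04 -1.0e+00]
```

drive_tool(moves=[0,0,0,0,0,0,0,0,0,0,0,0,0.0012,0,0,0.04,0,0,0.0024,0,0,0.08,0,0], claw=1, newtons=20)

```text
time: 18.82
tool_pos: [0.5808, -0.1011, 0.3558]
eef_rot: [1.589, 0.91, -1.585]
wrist_force: [-1.4, -0.1, 1.5]
gripper_width: 0.0143
```

```bash
python3 fl.py;python3 lid.py|tail -1; python3 go.py
```

```text
t 18.975 tcp [ 0.5808 -0.1011  0.3558] F [-1.1   0.35  1.5 ] T [0.035 0.129 0.107] Ftool [-1.5  -1.12  0.25] Lat from T (tool) [-0.   -0.52  0.14]
n 28869 23337 plane [-0.00035  0.0002   0.14867  0.02234] deck-lid mm 22.34 bar top above lid plane [0.0368 0.0373 0.0378]
t 19.12 tcp [ 0.5808 -0.1011  0.3558] az -30.15 q [-2.350e-01  4.290e-01  1.462e+00  1.000e-03  1.248e+00  2.910e-01] F [0.04 0.61 1.12] T [0.088 0.177 0.067] w 0.0139 tilt x [ 2.7e-03  5.0e-04 -1.0e+00]
```

drive_tool(moves=[0.002,0,0,0.06,0,0,0.004,0,0,0.12,0,0,0.004,0,0,0.12,0,0])

```text
time: 19.5
tool_pos: [0.5808, -0.1011, 0.3551]
eef_rot: [1.715, 0.782, -1.709]
wrist_force: [-1.8, 0.2, 3.0]
gripper_width: 0.0144
```

```bash
python3 fl.py;python3 lid.py|tail -1; python3 go.py
```

```text
t 19.65 tcp [ 0.5808 -0.1011  0.3551] F [-0.71  0.5   3.2 ] T [0.04  0.205 0.115] Ftool [-3.2  -0.86  0.08] Lat from T (tool) [-0.   -0.73  0.41]
n 28801 23547 plane [-3.600e-04  1.300e-04  1.480e-01  2.303e-02] deck-lid mm 23.03 bar top above lid plane [0.0367 0.0373 0.0377]
t 19.8 tcp [ 0.5808 -0.1011  0.3551] az -40.89 q [-2.350e-01  4.290e-01  1.463e+00  1.000e-03  1.246e+00  4.790e-01] F [-0.56  0.54  3.32] T [0.085 0.183 0.091] w 0.0141 tilt x [ 2.9e-03  4.0e-04 -1.0e+00]
```

drive_tool(moves=[0,0,0,0,0,0,0,0,0,0,0,0,0,0,0,0,0,0,0,0,0,0,0,0], claw=0)

```text
time: 20.3
tool_pos: [0.5808, -0.1011, 0.355]
eef_rot: [1.715, 0.782, -1.71]
wrist_force: [-0.1, 0.1, 0.1]
gripper_width: 0.0466
```

```bash
python3 fl.py;python3 lid.py|tail -1; python3 go.py
```

```text
t 20.45 tcp [ 0.5808 -0.1011  0.3551] F [0.18 0.58 0.13] T [-0.014 -0.039  0.001] Ftool [-0.13 -0.24 -0.56] Lat from T (tool) [ 0.    0.16 -0.06]
n 28954 22129 plane [-4.3000e-04  1.0000e-04  1.4805e-01  2.2990e-02] deck-lid mm 22.99 bar top above lid plane [0.0368 0.0373 0.0378]
t 20.6 tcp [ 0.5808 -0.1011  0.3551] az -40.89 q [-2.350e-01  4.290e-01  1.463e+00  1.000e-03  1.246e+00  4.790e-01] F [0.46 0.13 0.19] T [-0.014 -0.02   0.051] w 0.0467 tilt x [ 2.9e-03  4.0e-04 -1.0e+00]
```

It holds at 2.49 mm after release. Next I'll retract straight up and check again.

drive_tool(moves=[-0.05,0,0,0,0,0,-0.15,0,0,0,0,0,-0.3,0,0,0,0,0,-0.45,0,0,0,0,0,-0.45,0,0,0,0,0])

```text
time: 21.22
tool_pos: [0.5804, -0.1011, 0.448]
eef_rot: [1.718, 0.778, -1.705]
wrist_force: [0.4, -0.3, 0.4]
gripper_width: 0.0467
```

```bash
python3 go.py; python3 lid.py|tail -2; python3 - <<'E'
from h import *
from station import ctrl
a=ctrl.get_image("scene")[0];b=ctrl.get_image("wrist")[0]
cv2.imwrite("pics/end.png",cv2.resize(np.hstack([a,b])[:,:,::-1],(800,300),interpolation=cv2.INTER_AREA))
E
```

```text
t 21.23 tcp [ 0.5804 -0.1011  0.448 ] az -40.89 q [-2.350e-01  3.590e-01  1.342e+00  1.000e-03  1.433e+00  4.790e-01] F [ 0.39 -0.31  0.36] T [-0.017 -0.017 -0.011] w 0.0467 tilt x [ 7.5e-03 -7.0e-04 -1.0e+00]
n 16936 11251 plane [-3.2000e-04  1.1000e-04  1.4802e-01  2.2990e-02] deck-lid mm 22.99 bar top above lid plane [0.0367 0.0373 0.0379]
n 17139 11264 plane [-4.6000e-04  1.4000e-04  1.4803e-01  2.2970e-02] deck-lid mm 22.97 bar top above lid plane [0.0367 0.0373 0.0379]
```

View pics/end.png

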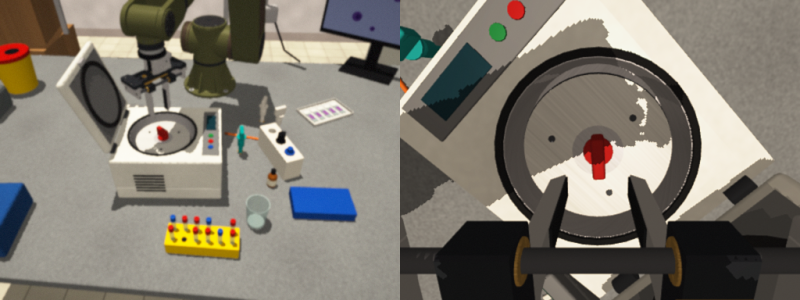

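The knob stands upright in the well (wrist half of the picture, about (598,155)). The bystanders look where they were, and the gripper is clear. Handing in.

```bash
python3 -c "
from station import ctrl
print(ctrl.sign_off())"
```

```text
the job is handed in; nothing more can be done
None
```

The red knob is screwed into the rotor lid and released, and the job is handed in at about 21.5 s of the 72 s allowed. The hand-in reported no verdict.

- **Starting the thread:** I lowered the knob until the lugs touched the ridges (about 9 N at first touch, without turning). I then cut the grip to 3 N so the knob would slip in the fingers before being forced. Turning it clockwise about 2.6 rad, the wrist showed about 3–4.5 N of push.
- **Tightening:** With the lid about 1.3 mm down, I raised the grip to 20 N and turned another 0.3 rad. I did not have a direct reading of the force between knob and spindle.
- **Last checks:** The depth images put the lid about 2.5 mm down on its seal, unchanged after I let go and backed the gripper off. The bar top sits 37.3 mm above the lid, so the shoulder is seated. The gripper is clear and in the last picture the bystanders look where they were; I did not measure their positions or the knob's tilt.
- **Disagreement:** The wrist camera suggested the knob sat 1–3 mm off-centre in the fingers. I first followed about 1 mm of that, and a sideways force of about 2.6 N built up while turning. The contact forces showed the offset was about zero, so I corrected to the force readings.

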